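Gauge a carton in the stepped mail gauge

ROBOT

A 7-joint arm with a two-finger parallel gripper is mounted at the origin on a cart in front of the work surface, level with it; the furniture and walls round the work are solid. World frame = base frame: x ahead of the robot, y to its left, z up, the work surface at z = 0. Lengths are in m, angles in rad, forces in N, time in s.
With the tool pointing down it reaches from about 0.375 to 0.925 m from the base axis. Payload 3.1 kg.
Tool frame: the origin (TCP) lies on the front face of the gripper's body, between the roots of the fingers; the fingertips stand 73 mm ahead of it and the grasp point (between the pads) lies 54 mm ahead of it; z points along the fingers, y is the line along which they close (so a half turn about z gives the same grasp; the last joint's range is limited). The gripper opens to 85 mm and grips with 20 to 120 N. Pads are 22 mm wide; open, the fingers measure 114 mm over their backs; the gripper's body (76 mm by 85 mm) begins 54 mm behind the grasp point. The pads swing forward as they close: fully open they stand 13 mm farther back than shut.
Start: joints at [-1.243, 0.383, 0.044, 1.598, -0.018, 1.161, -0.05], TCP at [0.268, 0.592, 0.304] pointing down, gripper open.
Joint ranges: [-2.61, 2.61], [-0.41, 2.15], [-1.48, 1.57], [0, 2.5], [-1.57, 4.71], [0.05, 1.97], [-2.85, 2.85]. Speed limits (rad/s): [2.79, 2.79, 3.14, 3.14, 3.14, 3.14, 3.14].

INTERFACE

Orientations are given as a rotation vector (axis times angle).
In Python, from plant import robot gives the robot as it stands.
- The arm moves only by the shell command python3 -m jog 'ROWS' [OPENING]. ROWS is JSON, a list of rows, each an object with "slide": the shift along the tool's x, y, z in m, a list of three; "twist": the turn about the tool's z in degrees. In form: [{"slide": [x, y, z], "twist": twist}, ...]. A call has 1 to 20 rows; each row shifts and turns the commanded pose from where the row before left it, along the tool's axes as they then stand; what a row does not reach is not made up. A row lasts 1/8 s, in which the tool goes at most 62.5 mm and 10.7 degrees, less where a joint would pass 70% of its speed; a pose out of reach is approached as far as the arm can. A call is refused whole if a number of a shift passes 0.0625 or a number of a turn 10.7, either way. A call with a gripper value outside its range is refused whole. OPENING is the gripper command: -1 is shut, 1 is fully open, values between are in proportion, set as the call begins (- or left out, the last holds). The fingers move at their own pace and stop on an object; the grip force is fixed at half the most. Time passes only in rows, so rows that do not move let the fingers close. It gives the time, the measured TCP pose, the force, the opening and the grip force at its end, in the units of the state.
- robot.observe(): the state, without advancing time (a new reading comes with each control period).
- robot.read_camera(name): name is "scene" or "side" or "wrist"; returns the picture (480x640x3 uint8, red, green, blue); there is no depth.
- robot.camera_info(name): a dict with "mtx" (3x3 intrinsics, pixels), "k1" (the pictures are not rectified: a ray, as slopes to the right and down, at radius r is drawn at 1 + k1 r^2 times it, then the intrinsics apply), "position" and "rotation" of the camera in the world. Camera axes: x right, y down, z forward; pixel columns grow to the right and rows downward; lengths in m; the calibration is good to about 2 mm. A picture is of the moment at which its call begins: read the wrist's pose just before it. camera_info takes no time and is no camera call; for the wrist camera it gives the pose at the moment of the call.
- robot.close_job(): hands the job in; it is judged then, once.
The state is a dict: "t": time; "joints": joint angles; "joint_velocities": joint speeds; "effort": joint torques, N m; "position": TCP position; "orientation": TCP orientation; "ft_force": force on the tool from outside, world axes, zero at the start; "ft_torque": the same for the moment, N m; "width": finger opening in m; "grasp_force": force on a finger pad.
Only numpy, scipy, OpenCV 4.12 (cv2) and the standard library are available. Lean on these libraries where they do the work, as an engineer would, in place of code of your own. Each camera call takes 0.05 s, during which the arm holds its last target. There are 200 camera calls.

TASK

Take the carton that stands alone in the single wooden stand, lay it flat on the desk, and try it end first at the gates of the stepped aluminium mail gauge: begin with the lowest gate, push it up against each gate in turn, and go on to the next higher one until it enters. Push it fully home against the stop in the first gate that takes it and leave it lying there; leave the other two cartons and the loose mouse and stapler where they are.

Things in the scene. Friction and masses are not known exactly. Their poses are not given: they have to be found in the camera images.
- box_a: plain rigid carton, 140 mm long (x axis), 58 wide (z axis), 0.13 kg; its thickness (y axis) is 20, 27 or 34 mm, different for each of the three; the name does not tell which. Origin at its centre. Starts standing on a long edge (z axis vertical, centre 34 mm above the desk) in a wooden stand: the one in in_stand is to be gauged, the two in wait_stand stay.
- box_b: plain rigid carton, 140 mm long (x axis), 58 wide (z axis), 0.13 kg; its thickness (y axis) is 20, 27 or 34 mm, different for each of the three; the name does not tell which. Origin at its centre. Starts standing on a long edge (z axis vertical, centre 34 mm above the desk) in a wooden stand: the one in in_stand is to be gauged, the two in wait_stand stay.
- box_c: plain rigid carton, 140 mm long (x axis), 58 wide (z axis), 0.13 kg; its thickness (y axis) is 20, 27 or 34 mm, different for each of the three; the name does not tell which. Origin at its centre. Starts standing on a long edge (z axis vertical, centre 34 mm above the desk) in a wooden stand: the one in in_stand is to be gauged, the two in wait_stand stay.
- gauge: aluminium stepped gauge fixed to the desk, 242 mm wide, 73 deep, 37 (right) to 51 (left) tall: three roofed lanes side by side, open to the front, no floor: boxes slide in on the desk. Origin on the desk at the middle of the front (mouth) plane; x points into the lanes, y left, z up. Lanes are 78 mm apart, each 70 wide between 8 mm walls. Lowest gate at the right (-y).
- gate1 (a point): point on the desk at the middle of the mouth of the lowest (right-hand) gate, 23 mm clear height; axes as the gauge, x into the gate. Back stop 65 mm behind the mouth: a box that is home has its centre 5 mm before the mouth, and about half of it sticks out in front, free to hold. A flat box clears its proper gate by 3 mm in height; the next lower gate blocks it.
- gate2 (a point): point on the desk at the middle of the mouth of the middle gate, 30 mm clear height; axes as the gauge, x into the gate. Back stop 65 mm behind the mouth: a box that is home has its centre 5 mm before the mouth, and about half of it sticks out in front, free to hold. A flat box clears its proper gate by 3 mm in height; the next lower gate blocks it.
- gate3 (a point): point on the desk at the middle of the mouth of the highest (left-hand) gate, 37 mm clear height; axes as the gauge, x into the gate. Back stop 65 mm behind the mouth: a box that is home has its centre 5 mm before the mouth, and about half of it sticks out in front, free to hold. A flat box clears its proper gate by 3 mm in height; the next lower gate blocks it.
- in_stand: low fixed dark wooden stand, 150 mm long (x) by 64 mm wide (y), with the one carton to gauge in it, to the right of the gauge and nearer the robot. Floor 5 mm thick, a lip 10 mm wide along each long side whose top is 15 mm above the desk, clear width 44 mm. Origin on the desk under its centre; the box in it lies along x.
- wait_stand: the same kind of stand, 150 x 128 mm, with two places 59 mm apart, at the left of the desk, with the two cartons that are to stay. Origin on the desk under its centre. Tall monitors stand left of it and between the robot and the work: enter with the fingers 0.5 m above the desk and come down only over the free desk.
- mouse: black computer mouse, loose, 108 x 60 x 40 mm, left of the work; not to be disturbed. Origin under its centre.
- stapler: blue stapler, loose, 34 x 136 x 46 mm, right of the gauge; not to be disturbed. Origin under its centre.

How it is judged:
On the way, in this order (a step that is already met when the one before it is completed fails the run):
1. the carton, lying flat, has been tried at the lowest gate: pushed up against it, or in it if it fits (((angle between the y axis of box_c and the z axis of gauge, either way round below 0.12 rad and angle between the x axis of box_c and the x axis of gauge, either way round below 0.12 rad and x of box_c in the frame of gate1 between -0.066 and 0.02 m and y of box_c in the frame of gate1 between -0.014 and 0.014 m and z of box_c in the frame of gate1 below 0.03 m) or (angle between the y axis of box_a and the z axis of gauge, either way round below 0.12 rad and angle between the x axis of box_a and the x axis of gauge, either way round below 0.12 rad and x of box_a in the frame of gate1 between -0.077 and -0.062 m and y of box_a in the frame of gate1 between -0.014 and 0.014 m and z of box_a in the frame of gate1 below 0.03 m and contact force between box_a and gauge above 1 N) or (angle between the y axis of box_b and the z axis of gauge, either way round below 0.12 rad and angle between the x axis of box_b and the x axis of gauge, either way round below 0.12 rad and x of box_b in the frame of gate1 between -0.077 and -0.062 m and y of box_b in the frame of gate1 between -0.014 and 0.014 m and z of box_b in the frame of gate1 below 0.03 m and contact force between box_b and gauge above 1 N))).
2. then the next step up: a thin carton is pushed on well into the lowest gate; a middle one has gone into the middle gate; a thick one has been pushed up against the middle gate (((angle between the y axis of box_c and the z axis of gauge, either way round below 0.12 rad and angle between the x axis of box_c and the x axis of gauge, either way round below 0.12 rad and x of box_c in the frame of gate1 between -0.03 and 0.02 m and y of box_c in the frame of gate1 between -0.014 and 0.014 m and z of box_c in the frame of gate1 below 0.03 m) or (angle between the y axis of box_a and the z axis of gauge, either way round below 0.12 rad and angle between the x axis of box_a and the x axis of gauge, either way round below 0.12 rad and x of box_a in the frame of gate2 between -0.06 and 0.02 m and y of box_a in the frame of gate2 between -0.014 and 0.014 m and z of box_a in the frame of gate2 below 0.03 m) or (angle between the y axis of box_b and the z axis of gauge, either way round below 0.12 rad and angle between the x axis of box_b and the x axis of gauge, either way round below 0.12 rad and x of box_b in the frame of gate2 between -0.077 and -0.062 m and y of box_b in the frame of gate2 between -0.014 and 0.014 m and z of box_b in the frame of gate2 below 0.03 m and contact force between box_b and gauge above 1 N))).
At the end, for the whole second after the job is handed in: The carton that stood in in_stand lies flat and at rest in the lowest gate that takes it (within 0.12 rad of the gauge's axes), its centre at most 10 mm in front of the mouth plane (home is 5 mm) and within 14 mm of the lane's middle; the other two cartons are within 15 mm of where they stood (((angle between the y axis of box_a and the z axis of gauge, either way round below 0.12 rad and angle between the x axis of box_a and the x axis of gauge, either way round below 0.12 rad and x of box_a in the frame of gate2 between -0.01 and 0.005 m and y of box_a in the frame of gate2 between -0.014 and 0.014 m and z of box_a in the frame of gate2 below 0.03 m and linear speed of box_a below 0.01 m/s and distance of each of box_c, box_b from where it was at the start of the episode below 0.015 m and horizontal distance between each of box_c, box_b and in_stand above 0.1 m) or (angle between the y axis of box_b and the z axis of gauge, either way round below 0.12 rad and angle between the x axis of box_b and the x axis of gauge, either way round below 0.12 rad and x of box_b in the frame of gate3 between -0.01 and 0.005 m and y of box_b in the frame of gate3 between -0.014 and 0.014 m and z of box_b in the frame of gate3 below 0.03 m and linear speed of box_b below 0.01 m/s and distance of each of box_c, box_a from where it was at the start of the episode below 0.015 m and horizontal distance between each of box_c, box_a and in_stand above 0.1 m) or (angle between the y axis of box_c and the z axis of gauge, either way round below 0.12 rad and angle between the x axis of box_c and the x axis of gauge, either way round below 0.12 rad and x of box_c in the frame of gate1 between -0.01 and 0.005 m and y of box_c in the frame of gate1 between -0.014 and 0.014 m and z of box_c in the frame of gate1 below 0.03 m and linear speed of box_c below 0.01 m/s and distance of each of box_a, box_b from where it was at the start of the episode below 0.015 m and horizontal distance between each of box_a, box_b and in_stand above 0.1 m))); the robot touches nothing.
It fails at once if the carton is put into a gate higher than the lowest one that takes it ((angle between the y axis of box_c and the z axis of gauge, either way round below 0.12 rad and angle between the x axis of box_c and the x axis of gauge, either way round below 0.12 rad and x of box_c in the frame of gate2 between -0.055 and 0.02 m and y of box_c in the frame of gate2 between -0.014 and 0.014 m and z of box_c in the frame of gate2 below 0.03 m) or (angle between the y axis of box_c and the z axis of gauge, either way round below 0.12 rad and angle between the x axis of box_c and the x axis of gauge, either way round below 0.12 rad and x of box_c in the frame of gate3 between -0.055 and 0.02 m and y of box_c in the frame of gate3 between -0.014 and 0.014 m and z of box_c in the frame of gate3 below 0.03 m) or (angle between the y axis of box_a and the z axis of gauge, either way round below 0.12 rad and angle between the x axis of box_a and the x axis of gauge, either way round below 0.12 rad and x of box_a in the frame of gate3 between -0.055 and 0.02 m and y of box_a in the frame of gate3 between -0.014 and 0.014 m and z of box_a in the frame of gate3 below 0.03 m)).
It fails at once if a loose bystander (mouse, stapler) is moved by more than 30 mm (distance of any of mouse, stapler from where it was at the start of the episode above 0.03 m).
It also fails if it takes over 64 s, if anything falls off the work surface, if the arm or the gripper's body presses on something with over 40 N, if the wrist force passes 120 N, or if a joint passes its speed limit or range.

## Working session

There is one attempt and no reset: what is moved stays moved. The work goes in short steps, Python scripts to look and compute and a shell command to move; the robot and the scene stay as the last step left them, time stands still between calls to the robot, and variables do not carry over. Pictures are saved under pics/ and viewed, at most 10 in all, crops included, and the job is handed in when it is done.

```bash
ls; mkdir -p pics
python3 - <<'E'
from plant import robot
import cv2
s=robot.observe(); print(s)
for n in("scene","side"):
    i=robot.camera_info(n); print(n,i)
    cv2.imwrite(f"pics/{n}0.png",robot.read_camera(n)[:,:,::-1])
E
```

```text
pics
{'t': 0.0, 'joints': array([-1.24279138,  0.38385162,  0.04384058,  1.5995967 , -0.01792041,
        1.16116231, -0.04988708]), 'joint_velocities': array([ 0.00068847,  0.00069977, -0.00059341, -0.00080706, -0.00017411,
       -0.00168646, -0.00038749]), 'effort': array([-2.42380165e-04, -4.33464468e+01,  1.02443486e+00, -2.49514157e+01,
        1.04653536e-02,  1.14628568e-02, -4.33304933e-06]), 'position': array([0.26816977, 0.5912758 , 0.30246572]), 'orientation': array([-0.66359995, -3.0702628 ,  0.00406736]), 'ft_force': array([-0.13800284, -0.04727479,  0.5058187 ]), 'ft_torque': array([ 0.01127067, -0.02779401, -0.03194403]), 'grasp_force': 0.0, 'width': 0.08532762377936955}
scene {'mtx': array([[528.47696614,   0.        , 323.74353497],
       [  0.        , 528.47696614, 241.07235486],
       [  0.        ,   0.        ,   1.        ]]), 'k1': -0.1129731192697144, 'position': array([ 1.47922568, -0.04605268,  0.68541781]), 'rotation': array([-1.65734932, -1.63077887,  0.81625439])}
side {'mtx': array([[583.46002982,   0.        , 319.02106132],
       [  0.        , 583.46002982, 239.13384775],
       [  0.        ,   0.        ,   1.        ]]), 'k1': -0.04656799431634401, 'position': array([ 0.65530701, -0.96534687,  0.92119518]), 'rotation': array([-2.28136754, -0.01006256,  0.03459304])}
```

View pics/scene0.png

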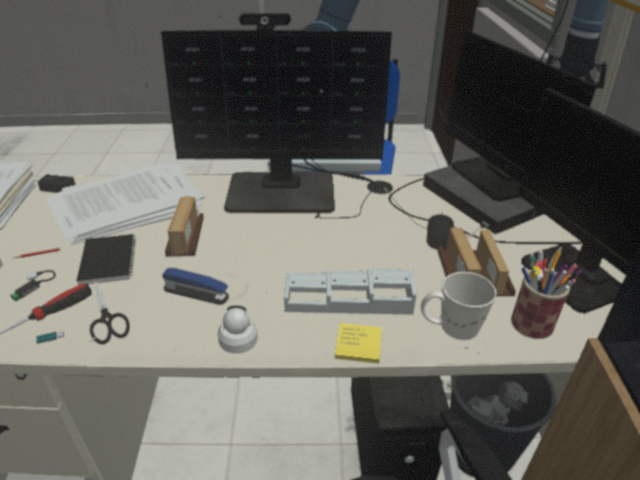

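View pics/side0.png

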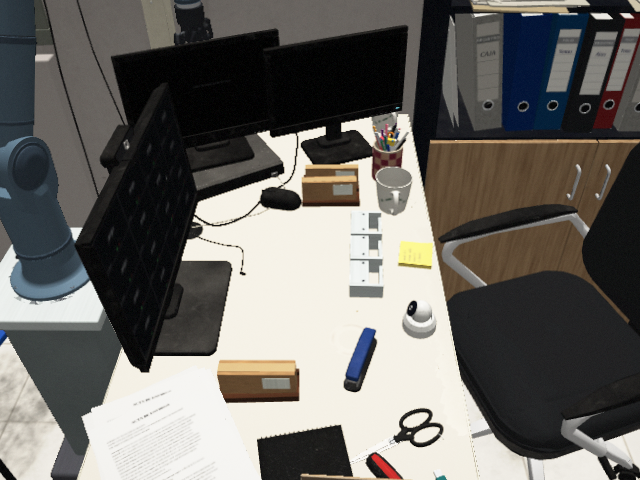

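The scene view shows the carton in its stand at about (183,225), the stapler at (195,285), the gauge at (350,290) and the waiting stand at (475,260). The side view shows the carton at (258,380), the gauge at (366,255), the stapler at (360,358) and the mouse at (280,198). I'll enlarge the side view to get corners.

```bash
cat > h.py <<'E'
import numpy as np, cv2
from scipy.spatial.transform import Rotation as R
from plant import robot
def ray(n,uv,info=None):
    i=info or robot.camera_info(n); K=i["mtx"]
    d=np.array([(uv[0]-K[0,2])/K[0,0],(uv[1]-K[1,2])/K[1,1]]); p=d.copy()
    for _ in range(20): p=d/(1+i["k1"]*(p@p))
    return np.array(i["position"]),R.from_rotvec(i["rotation"]).apply([p[0],p[1],1.])
def on(n,uv,z,info=None):
    o,d=ray(n,uv,info); return (o+d*(z-o[2])/d[2]).round(4)
def proj(n,P,info=None):
    i=info or robot.camera_info(n); K=i["mtx"]
    c=R.from_rotvec(i["rotation"]).inv().apply(np.array(P)-i["position"]); p=c[:2]/c[2]; p=p*(1+i["k1"]*(p@p))
    return K[:2,:2]@p+K[:2,2]
E
python3 - <<'E'
import cv2,numpy as np
a=cv2.imread("pics/side0.png");b=cv2.imread("pics/scene0.png")
up=lambda im,x,y,w,h,s:cv2.resize(im[y:y+h,x:x+w],None,fx=s,fy=s,interpolation=cv2.INTER_CUBIC)
o=np.zeros((600,800,3),np.uint8)
o[:600,:300]=up(a,335,200,60,120,5)
o[:300,300:800]=up(a,210,350,100,60,5)
o[300:600,300:800]=up(b,280,260,140,84,500/140)[:300]
cv2.imwrite("pics/c1.png",o)
E
```

```text
(no output)
```

View pics/c1.png

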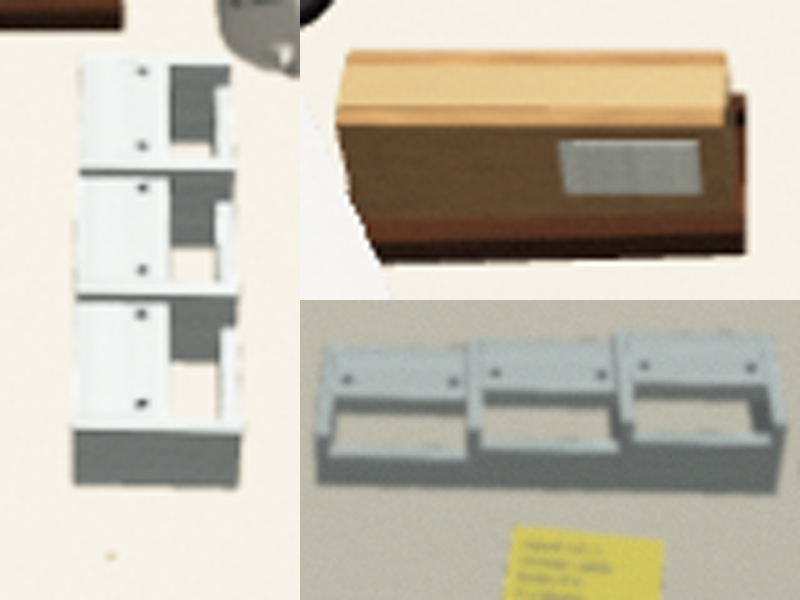

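The enlargement shows the gauge's right wall foot in the side view at (349.6,296.8) to (382.4,297.6). It also shows the carton's top corners, and that its near end partly covers the stand.

Run:
```python
from h import *
c=lambda u,v:(210+(u-300)/5,350+v/5)
for q in[(347,52),(727,52),(728,126),(338,126)]: print("box",on("side",c(*q),.063))
for q in[(383,263),(746,253)]: print("stand",on("side",c(*q),.0))
g=lambda u,v:(335+u/5,200+v/5)
print("g right foot",on("side",g(73,485),0),on("side",g(237,488),0))
print("g top right",on("side",g(75,430),.037),on("side",g(241,430),.037))
print("g left front top",on("side",g(82,55),.051),)
s=lambda u,v:(280+(u-300)*.28,260+(v-300)*.28)
print("scene back foot",on("scene",s(318,484),0),on("scene",s(777,492),0))
print("scene front top L(img)",on("scene",s(325,347),.037),on("scene",s(775,337),.051))
# wait boxes, stapler, mouse
for p in[(303,166),(358,178)]: print(on("side",p,.063))
print("stapler",[on("side",p,.046) for p in[(375,330),(350,385)]],"mouse",on("side",(280,198),.02))
print("monitor top",on("side",(165,88),.5),on("side",(140,365),.1),"base",[on("side",p,0) for p in[(232,262),(215,353)]])
```

```text
box [ 0.4419 -0.3073  0.063 ]
box [ 0.5812 -0.3067  0.063 ]
box [ 0.5832 -0.3393  0.063 ]
box [ 0.4435 -0.3401  0.063 ]
stand [ 0.4537 -0.3552  0.    ]
stand [ 0.5873 -0.35    0.    ]
g right foot [ 0.6852 -0.0879  0.    ] [ 0.756  -0.0899  0.    ]
g top right [ 0.6855 -0.091   0.037 ] [ 0.7558 -0.0913  0.037 ]
g left front top [0.6938 0.1494 0.051 ]
scene back foot [ 0.7532 -0.0875  0.    ] [0.7613 0.154  0.    ]
scene front top L(img) [ 0.6849 -0.085   0.037 ] [0.6946 0.1575 0.051 ]
[0.57   0.3285 0.063 ]
[0.7134 0.2713 0.063 ]
stapler [array([ 0.7312, -0.2202,  0.046 ]), array([ 0.68  , -0.3479,  0.046 ])] mouse [0.512  0.2454 0.02  ]
monitor top [ 0.3804 -0.0993  0.5   ] [ 0.3126 -0.3468  0.1   ] base [array([0.4139, 0.0245, 0.    ]), array([ 0.4148, -0.2409,  0.    ])]
```

The carton's top measures about 33 mm thick, centred near (0.5125,-0.3235). The gauge mouth is near (0.6895,0.0325) with a yaw of about -0.035. First I go up and square the tool with the world.

```bash
python3 -m jog '[{"slide":[0,0,-0.06],"twist":-8.1},{"slide":[0,0,-0.06],"twist":-8.1},{"slide":[0,0,-0.06],"twist":-8.2},{"slide":[0,0,-0.06],"twist":0},{"slide":[0,0,-0.06],"twist":0},{"slide":[0,0,0],"twist":0}]' 1
```

```text
t: 0.85
position: [0.2687, 0.5922, 0.611]
orientation: [0.0, 3.137, 0.018]
ft_force: [-0.3, -0.5, -0.1]
width: 0.0855
grasp_force: 0.0
```

```bash
python3 -m jog '[{"slide":[-0.04,-0.04,0],"twist":0},{"slide":[-0.04,-0.04,0],"twist":0},{"slide":[-0.04,-0.04,0],"twist":0},{"slide":[-0.04,-0.04,0],"twist":0},{"slide":[-0.04,-0.04,0],"twist":0},{"slide":[-0.02,-0.05,0],"twist":0},{"slide":[-0.01,-0.05,0],"twist":0},{"slide":[-0.01,-0.05,0],"twist":0},{"slide":[0,-0.05,0],"twist":0},{"slide":[0,-0.05,0],"twist":0},{"slide":[0,-0.05,0],"twist":0},{"slide":[0,-0.05,0],"twist":0},{"slide":[0,-0.05,0],"twist":0},{"slide":[0,-0.05,0],"twist":0},{"slide":[0,-0.05,0],"twist":0},{"slide":[0,-0.05,0],"twist":0},{"slide":[0,-0.05,0],"twist":0},{"slide":[0,-0.05,0],"twist":0},{"slide":[0,-0.05,0],"twist":0},{"slide":[0,0,0],"twist":0}]'
```

```text
t: 3.35
position: [0.506, -0.313, 0.6014]
orientation: [-0.016, -3.136, 0.002]
ft_force: [-0.3, -0.1, -0.0]
width: 0.0853
grasp_force: 0.0
```

```bash
python3 -m jog '[{"slide":[-0.0065,-0.01,0.05],"twist":0},{"slide":[0,0,0.06],"twist":0},{"slide":[0,0,0.06],"twist":0},{"slide":[0,0,0.06],"twist":0},{"slide":[0,0,0.06],"twist":0},{"slide":[0,0,0.02],"twist":0},{"slide":[0,0,0],"twist":0}]'
python3 - <<'E'
from h import *
i=robot.camera_info("wrist"); im=robot.read_camera("wrist"); print(i, robot.observe()["position"])
import pickle; pickle.dump(i,open("w1.pkl","wb"))
cv2.imwrite("pics/w1.png",im[:,:,::-1])
E
```

```text
t: 4.22
position: [0.5148, -0.3169, 0.2927]
orientation: [0.002, -3.139, -0.002]
ft_force: [0.2, -0.5, 0.8]
width: 0.0852
grasp_force: 0.0
{'mtx': array([[385.37397975,   0.        , 322.22503408],
       [  0.        , 385.37397975, 238.91087503],
       [  0.        ,   0.        ,   1.        ]]), 'k1': -0.004086597216002368, 'position': array([ 0.44121939, -0.31607615,  0.36278168]), 'rotation': array([2.06184011, 2.06298848, 0.31053072])} [ 0.51585569 -0.31801664  0.29499541]
```

View pics/w1.png

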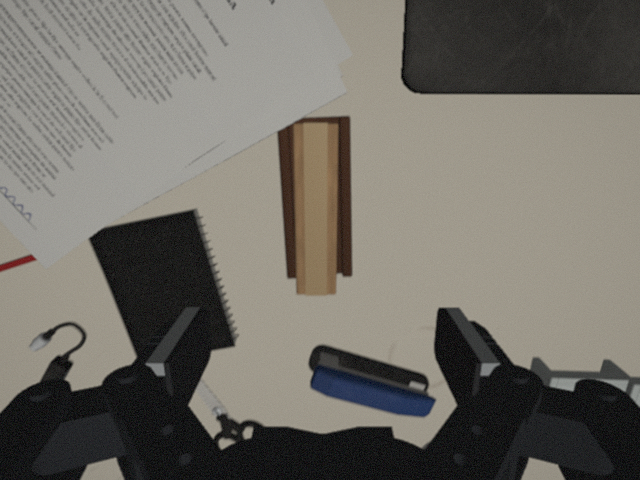

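The wrist view shows the carton's top with corners at (294,123), (341,122), (336,294) and (297,295), standing between the stand's lips.

Run:
```python
from h import *
import pickle; i=pickle.load(open("w1.pkl","rb"))
P=[on("w",p,.063,i) for p in[(294,123),(341,122),(336,294),(297,295)]]
print(P,np.mean(P,0))
```

```text
[array([ 0.4427, -0.3366,  0.063 ]), array([ 0.4419, -0.3016,  0.063 ]), array([ 0.582 , -0.3037,  0.063 ]), array([ 0.583 , -0.3369,  0.063 ])] [ 0.5124 -0.3197  0.063 ]
```

```bash
python3 -m jog '[{"slide":[0.004,-0.002,0.05],"twist":0},{"slide":[0,0,0.05],"twist":0},{"slide":[0,0,0.05],"twist":0},{"slide":[0,0,0.025],"twist":0},{"slide":[0,0,0.015],"twist":0},{"slide":[0,0,0],"twist":0}]' && python3 -m jog '[{"slide":[0,0,0],"twist":0},{"slide":[0,0,0],"twist":0},{"slide":[0,0,0],"twist":0},{"slide":[0,0,0],"twist":0},{"slide":[0,0,0],"twist":0},{"slide":[0,0,0],"twist":0}]' -1
```

```text
t: 5.03
position: [0.5123, -0.3205, 0.105]
orientation: [-0.001, 3.14, -0.001]
ft_force: [0.7, -0.5, 0.7]
width: 0.0855
grasp_force: 0.0
t: 5.78
position: [0.5119, -0.3207, 0.1051]
orientation: [0.0, 3.14, -0.002]
ft_force: [-0.5, 0.3, 4.8]
width: 0.0327
grasp_force: 61.8
```

```bash
python3 -m jog '[{"slide":[0,0,-0.02],"twist":0},{"slide":[0,0,-0.03],"twist":0},{"slide":[0,0,-0.03],"twist":0},{"slide":[-0.018,0.04,0],"twist":0},{"slide":[0,0.05,0],"twist":0},{"slide":[0,0.05,0],"twist":0},{"slide":[0,0.05,0],"twist":0},{"slide":[0,0.03,0],"twist":0},{"slide":[0,0.009,0.02],"twist":2},{"slide":[0,0,0.03],"twist":0},{"slide":[0,0,0.02],"twist":0},{"slide":[0,0,0.008],"twist":0},{"slide":[0,0,0.004],"twist":0},{"slide":[0,0,0],"twist":0}]'
python3 - <<'E'
from h import *
cv2.imwrite("pics/s2.png",robot.read_camera("side")[120:440,180:500,::-1])
E
```

```text
t: 7.52
position: [0.5294, -0.0914, 0.1023]
orientation: [0.056, 3.14, -0.0]
ft_force: [-0.0, 0.6, -1.0]
width: 0.0333
grasp_force: 61.1
```

View pics/s2.png

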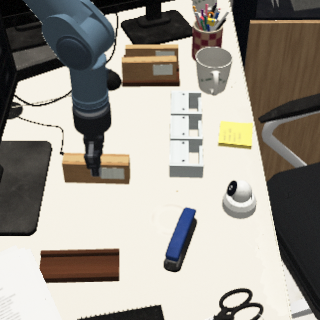

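The side view shows the carton held upright at (97,168) in the crop, in front of the gauge, with the stand empty. I'll set it down, release, and close the fingers behind it to tip it over.

```bash
python3 -m jog '[{"slide":[0,0,0.0025],"twist":0},{"slide":[0,0,0],"twist":0}]' && python3 -m jog '[{"slide":[0,0,0],"twist":0},{"slide":[0,0,0],"twist":0},{"slide":[0,0,0],"twist":0},{"slide":[0,0,0],"twist":0},{"slide":[0,0,-0.03],"twist":0},{"slide":[0,0,-0.04],"twist":0},{"slide":[0,0,-0.03],"twist":0}]' 1 && python3 -m jog '[{"slide":[0,-0.03,0],"twist":0},{"slide":[0,-0.032,0],"twist":0},{"slide":[0,0,0],"twist":0},{"slide":[0,0,0],"twist":0},{"slide":[0,0,0],"twist":0},{"slide":[0,0,0.04],"twist":0},{"slide":[0,0,0.04],"twist":0},{"slide":[0,0,0.002],"twist":0},{"slide":[0,0,0],"twist":0}]' -1
```

```text
t: 7.82
position: [0.5299, -0.0912, 0.1001]
orientation: [0.055, 3.139, -0.0]
ft_force: [0.1, -0.2, 1.1]
width: 0.0329
grasp_force: 61.2
t: 8.7
position: [0.5293, -0.0912, 0.2008]
orientation: [0.055, 3.14, -0.0]
ft_force: [0.0, 0.0, 0.2]
width: 0.0854
grasp_force: 0.0
t: 9.82
position: [0.5275, -0.1527, 0.1181]
orientation: [0.053, 3.14, -0.0]
ft_force: [0.8, -0.5, 1.2]
width: -0.0001
grasp_force: 0.0
```

Now I tip it: a quick approach, then a slow push.

```bash
python3 -m jog '[{"slide":[0,0.02,0],"twist":0},{"slide":[0,0.01,0],"twist":0},{"slide":[0,0.008,0],"twist":0},{"slide":[0,0.008,0],"twist":0},{"slide":[0,0.008,0],"twist":0},{"slide":[0,0.008,0],"twist":0},{"slide":[0,0.008,0],"twist":0},{"slide":[0,0,0],"twist":0}]'
python3 - <<'E'
from h import *
a=robot.read_camera("side")[200:360,230:430,::-1]
b=robot.read_camera("scene")[150:350,180:430,::-1]
o=np.zeros((600,800,3),np.uint8);o[:320,:400]=cv2.resize(a,(400,320));o[:320,400:]=cv2.resize(b,(400,320));cv2.imwrite("pics/s3.png",o[:320])
E
```

```text
t: 10.82
position: [0.5293, -0.0818, 0.1172]
orientation: [-0.052, -3.141, -0.001]
ft_force: [-0.6, -0.1, -0.3]
width: -0.0001
grasp_force: 0.0
```

View pics/s3.png

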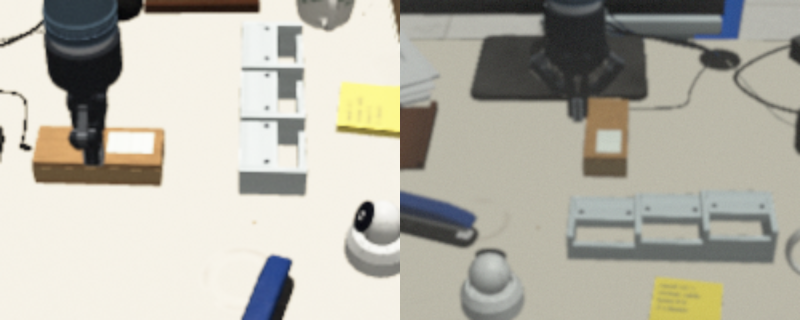

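The carton now lies flat. Its top shows at (33–165, 128–167) in the left crop, with the fingers just behind it.

Run:
```python
from h import *
P=[on("side",(230+u/2,200+v/2),.034) for u,v in[(40,128),(165,129),(162,167),(34,165)]];print(P,np.mean(P,0))
P=[on("scene",(180+(u-400)/1.6,150+v/1.6),.034) for u,v in[(588,98),(628,98),(627,149),(585,149)]];print(P,np.mean(P,0))
```

```text
[array([ 0.4642, -0.0187,  0.034 ]), array([ 0.6038, -0.0209,  0.034 ]), array([ 0.6022, -0.0803,  0.034 ]), array([ 0.464, -0.077,  0.034])] [ 0.53355  -0.049225  0.034   ]
[array([ 0.4577, -0.068 ,  0.034 ]), array([ 0.4576, -0.0108,  0.034 ]), array([ 0.5819, -0.015 ,  0.034 ]), array([ 0.5819, -0.0701,  0.034 ])] [ 0.519775 -0.040975  0.034   ]
```

```bash
python3 -m jog '[{"slide":[0,-0.01,-0.03],"twist":0},{"slide":[0,0,-0.05],"twist":0},{"slide":[0.018,0.02,0],"twist":0},{"slide":[0.02,0.024,0],"twist":0},{"slide":[0,0,0],"twist":0},{"slide":[0,0,0],"twist":0},{"slide":[0,0,0.05],"twist":0},{"slide":[0,0,0.05],"twist":0},{"slide":[0,0,0.02],"twist":0},{"slide":[0,0,0],"twist":0}]' 1 && python3 -m jog '[{"slide":[0,0,0],"twist":0},{"slide":[0,0,0],"twist":0},{"slide":[0,0,0],"twist":0},{"slide":[0,0,0],"twist":0},{"slide":[0,0,0],"twist":0}]' -1
```

```text
t: 12.18
position: [0.4917, -0.0491, 0.0758]
orientation: [-0.057, -3.137, 0.003]
ft_force: [0.4, -0.3, 1.6]
width: 0.0856
grasp_force: 0.0
t: 12.8
position: [0.4943, -0.0479, 0.0791]
orientation: [0.055, 3.137, 0.001]
ft_force: [-0.1, -0.6, 6.3]
width: 0.0569
grasp_force: 64.4
```

```bash
python3 -m jog '[{"slide":[-0.02,0.009,0],"twist":0},{"slide":[-0.03,0,0],"twist":0},{"slide":[-0.018,0,0],"twist":0},{"slide":[0,0,0],"twist":0}]' && python3 -m jog '[{"slide":[-0.005,0,0],"twist":0},{"slide":[-0.003,0,0],"twist":0},{"slide":[0,0,0],"twist":0}]'
python3 - <<'E'
from h import *
cv2.imwrite("pics/s4.png",cv2.resize(robot.read_camera("side")[190:340,250:450,::-1],(800,600),interpolation=cv2.INTER_CUBIC))
E
```

```text
t: 13.3
position: [0.5636, -0.0413, 0.0791]
orientation: [0.055, 3.136, -0.0]
ft_force: [2.3, -0.7, 6.1]
width: 0.0572
grasp_force: 64.3
t: 13.68
position: [0.565, -0.0416, 0.0791]
orientation: [-0.055, -3.132, -0.005]
ft_force: [-11.7, 0.8, 23.0]
width: 0.0569
grasp_force: 66.2
```

View pics/s4.png

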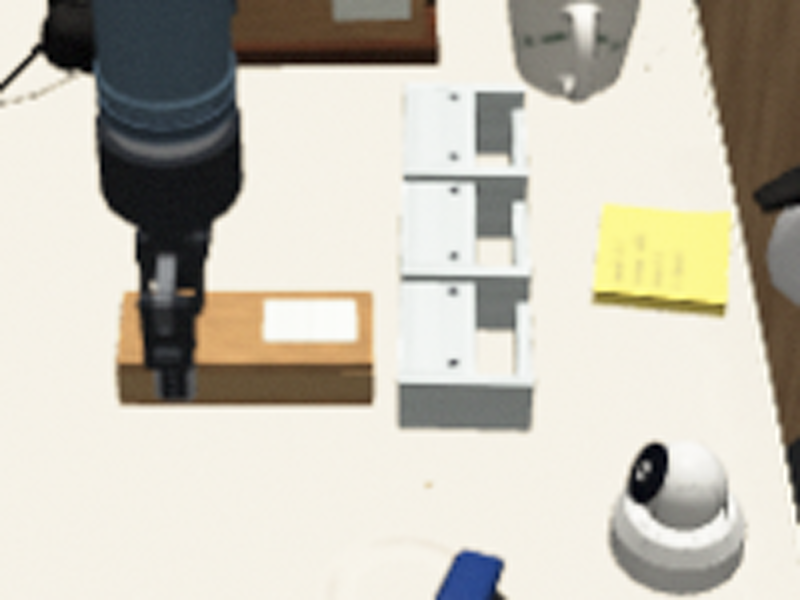

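The side view shows the carton lined up with the lowest gate, but its front end at u≈372 is still about 15 mm short of the mouth at u≈400. The 12 N is desk friction, because it is pressing down at 23 N. I'll ease up 2 mm and go on.

```bash
python3 -m jog '[{"slide":[0,0,-0.002],"twist":0},{"slide":[0,0,0],"twist":0}]' && python3 -m jog '[{"slide":[-0.005,0,0],"twist":0},{"slide":[0,0,0],"twist":0}]' && python3 -m jog '[{"slide":[-0.005,0,0],"twist":0},{"slide":[0,0,0],"twist":0}]'
```

```text
t: 13.98
position: [0.5681, -0.0412, 0.0792]
orientation: [-0.055, -3.141, -0.0]
ft_force: [-0.9, 1.8, 0.3]
width: 0.0567
grasp_force: 63.7
t: 14.22
position: [0.5742, -0.0414, 0.0792]
orientation: [0.054, 3.14, -0.0]
ft_force: [-0.1, -1.4, 1.0]
width: 0.057
grasp_force: 64.0
t: 14.48
position: [0.5776, -0.0416, 0.0791]
orientation: [-0.055, -3.137, -0.001]
ft_force: [-4.6, 0.4, 6.3]
width: 0.0571
grasp_force: 64.3
```

```bash
cat > gap.py <<'E'
from h import *
def fx(v=range(268,280),u0=300,u1=400):
    im=robot.read_camera("side").astype(int)
    m=(im[:,:,0]-im[:,:,2]>45)
    out=[]
    for r in v:
        c=np.where(m[r,u0:u1])[0]
        if len(c): out.append(on("side",(u0+c.max()+.5,r),.034))
    return np.array(out)
E
python3 - <<'E'
from gap import *
print(fx()[::3]); im=robot.read_camera("side"); print(im[272,330:362].tolist())
E
python3 -m jog '[{"slide":[-0.004,0,0],"twist":0},{"slide":[0,0,0],"twist":0}]'
```

```text
[[ 0.6835 -0.0325  0.034 ]
 [ 0.6833 -0.042   0.034 ]
 [ 0.6831 -0.0514  0.034 ]
 [ 0.6829 -0.0607  0.034 ]]
[[251, 251, 248], [251, 251, 248], [251, 251, 247], [249, 250, 245], [251, 251, 248], [252, 252, 249], [252, 252, 249], [252, 252, 249], [251, 251, 248], [251, 252, 248], [252, 252, 249], [252, 252, 249], [251, 252, 249], [252, 252, 249], [245, 241, 230], [222, 182, 132], [213, 165, 109], [210, 162, 107], [210, 164, 109], [227, 213, 192], [238, 240, 237], [237, 241, 239], [237, 241, 238], [239, 243, 240], [242, 245, 242], [242, 245, 244], [243, 245, 243], [242, 245, 243], [242, 245, 243], [241, 244, 242], [240, 243, 241], [240, 243, 240]]
t: 14.82
position: [0.5781, -0.0417, 0.0791]
orientation: [-0.055, -3.129, -0.004]
ft_force: [-13.0, 1.5, 15.6]
width: 0.0569
grasp_force: 65.4
```

The carton's front sits against the mouth with no gap, and the tool stopped at 13 N, so the lowest gate blocks it. On to the middle gate.

```bash
python3 -m jog '[{"slide":[0.012,0,0],"twist":0},{"slide":[0.01,0,-0.001],"twist":0},{"slide":[0,0.025,0],"twist":0},{"slide":[0,0.03,0],"twist":0},{"slide":[0,0.023,0],"twist":0},{"slide":[0,0,0],"twist":0}]' && python3 -m jog '[{"slide":[-0.01,0,0],"twist":0},{"slide":[-0.006,0,0],"twist":0},{"slide":[0,0,0],"twist":0}]' && python3 -m jog '[{"slide":[-0.004,0,0],"twist":0},{"slide":[0,0,0],"twist":0}]' && python3 -m jog '[{"slide":[-0.003,0,0],"twist":0},{"slide":[0,0,0],"twist":0}]'
```

```text
t: 15.58
position: [0.5632, 0.04, 0.0798]
orientation: [-0.046, -3.141, -0.002]
ft_force: [-0.4, 0.5, -0.9]
width: 0.0569
grasp_force: 63.7
t: 15.95
position: [0.58, 0.0346, 0.0803]
orientation: [0.058, 3.141, -0.002]
ft_force: [0.3, 0.8, -2.2]
width: 0.057
grasp_force: 63.7
t: 16.2
position: [0.5808, 0.0349, 0.0794]
orientation: [-0.059, -3.134, 0.0]
ft_force: [-6.0, -1.0, 0.5]
width: 0.057
grasp_force: 63.5
t: 16.45
position: [0.5812, 0.0349, 0.0792]
orientation: [-0.058, -3.128, -0.001]
ft_force: [-11.7, -1.2, 7.2]
width: 0.0572
grasp_force: 64.2
```

Run:
```python
from gap import *
print(fx(range(236,256,2),300,380).round(4))
cv2.imwrite("pics/s5.png",cv2.resize(robot.read_camera("side")[190:310,270:430,::-1],(800,600),interpolation=cv2.INTER_CUBIC))
```

```text
[[0.6853 0.0619 0.034 ]
 [0.6875 0.0548 0.034 ]
 [0.6873 0.0477 0.034 ]
 [0.6872 0.0408 0.034 ]
 [0.687  0.0338 0.034 ]
 [0.6869 0.027  0.034 ]
 [0.6867 0.0202 0.034 ]
 [0.6866 0.0134 0.034 ]]
```

View pics/s5.png

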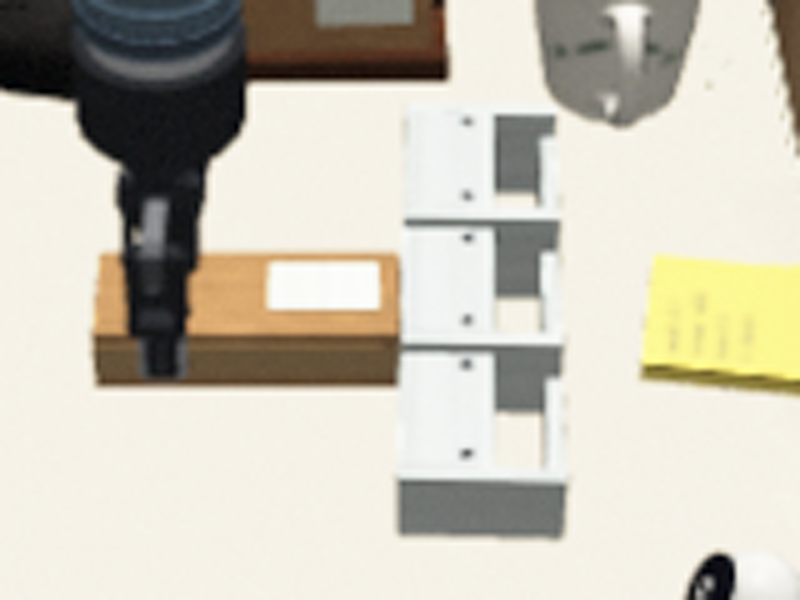

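The carton's front is flush against the middle gate at 12 N with no entry, so that gate blocks it too. On to gate 3.

```bash
python3 -m jog '[{"slide":[0.012,0,0],"twist":0},{"slide":[0.01,0,0],"twist":0},{"slide":[0,0.025,0],"twist":0},{"slide":[0,0.03,0],"twist":0},{"slide":[0,0.024,0],"twist":0},{"slide":[0,0,0],"twist":0},{"slide":[0,0,0],"twist":0}]' && python3 -m jog '[{"slide":[-0.01,0,0],"twist":0},{"slide":[-0.01,0,0],"twist":0},{"slide":[-0.004,0,0],"twist":0},{"slide":[0,0,0],"twist":0}]'
```

```text
t: 17.42
position: [0.5672, 0.1144, 0.0804]
orientation: [0.056, 3.141, -0.002]
ft_force: [0.2, -1.1, -1.2]
width: 0.0569
grasp_force: 63.8
t: 17.92
position: [0.5919, 0.1145, 0.0804]
orientation: [0.056, 3.141, -0.0]
ft_force: [-1.1, 0.3, -2.6]
width: 0.0571
grasp_force: 63.8
```

```bash
python3 -m jog '[{"slide":[-0.015,0,0],"twist":0},{"slide":[-0.015,0,0],"twist":0},{"slide":[-0.012,0,0],"twist":0},{"slide":[0,0,0],"twist":0}]' && python3 -m jog '[{"slide":[-0.006,0,0],"twist":0},{"slide":[-0.004,0,0],"twist":0},{"slide":[0,0,0],"twist":0}]' && python3 -m jog '[{"slide":[-0.004,0,0],"twist":0},{"slide":[0,0,0],"twist":0}]' && python3 -m jog '[{"slide":[-0.004,0,0],"twist":0},{"slide":[0,0,0],"twist":0}]'
```

```text
t: 18.42
position: [0.6346, 0.1133, 0.0806]
orientation: [0.055, 3.14, -0.0]
ft_force: [0.7, -0.4, -1.9]
width: 0.057
grasp_force: 63.7
t: 18.8
position: [0.6434, 0.1132, 0.0804]
orientation: [0.055, 3.141, -0.0]
ft_force: [0.6, 0.1, -1.2]
width: 0.0566
grasp_force: 63.8
t: 19.05
position: [0.6475, 0.113, 0.0805]
orientation: [0.055, 3.141, 0.0]
ft_force: [0.9, -0.4, -1.3]
width: 0.0573
grasp_force: 63.8
t: 19.3
position: [0.6486, 0.1131, 0.0795]
orientation: [-0.056, -3.134, -0.001]
ft_force: [-5.4, 0.1, 1.6]
width: 0.0566
grasp_force: 63.8
```

The stop is reached at the expected 65 mm. I'll push once more, release and lift clear.

```bash
python3 -m jog '[{"slide":[-0.003,0,0],"twist":0},{"slide":[0,0,0],"twist":0}]' && python3 -m jog '[{"slide":[0,0,0],"twist":0},{"slide":[0,0,0],"twist":0},{"slide":[0,0,0],"twist":0},{"slide":[0,0,0],"twist":0},{"slide":[0.005,0,-0.02],"twist":0},{"slide":[0,0,-0.04],"twist":0},{"slide":[0,0,-0.05],"twist":0},{"slide":[0,0,-0.05],"twist":0},{"slide":[0.03,-0.03,-0.05],"twist":0},{"slide":[0.03,-0.05,-0.05],"twist":0},{"slide":[0,-0.06,0],"twist":0},{"slide":[0,-0.06,0],"twist":0},{"slide":[0,0,0],"twist":0},{"slide":[0,0,0],"twist":0}]' 1
python3 - <<'E'
from h import *
a=robot.read_camera("side")[150:310,240:440,::-1]
b=robot.read_camera("scene")[200:360,250:450,::-1]
cv2.imwrite("pics/s6.png",cv2.resize(np.hstack([a,b]),(800,320),interpolation=cv2.INTER_CUBIC))
E
```

```text
t: 19.55
position: [0.649, 0.1131, 0.0793]
orientation: [-0.055, -3.127, -0.002]
ft_force: [-12.2, -0.1, 6.6]
width: 0.0571
grasp_force: 64.4
t: 21.3
position: [0.5894, -0.0746, 0.3297]
orientation: [0.057, 3.14, 0.002]
ft_force: [0.5, 0.4, -0.1]
width: 0.0855
grasp_force: 0.0
```

View pics/s6.png

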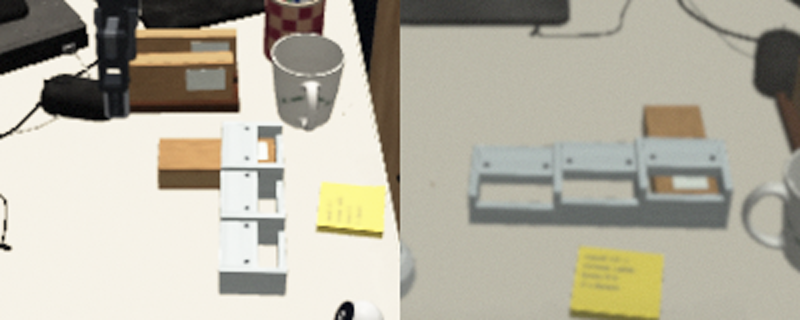

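The carton lies straight in the highest gate: its rear end is at (160,160), it shows in the window at (265,150), and it is against the stop. The waiting cartons are in place and the arm is clear.

```bash
python3 -c "
from plant import robot
print(robot.close_job())"
```

```text
the job is handed in; nothing more can be done
None
```

The thick carton was blocked at gates 1 and 2, went fully home in gate 3 and was left lying there; the job was handed in at about 21 s, and the hand-in returned no verdict.

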